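# Switch off the levelling stand and offer up the portafilter

## Robot

A 6-joint arm with a two-finger parallel gripper is mounted at the origin on the work surface. World frame = base frame: x ahead of the robot, y to its left, z up, the work surface at z = 0. Lengths are in m, angles in rad, forces in N, time in s.
With the tool pointing down it reaches from about 0.3 to 0.875 m from the base axis. Payload 6.4 kg.
Tool frame: the origin (TCP) lies between the finger pads; the fingertips stand tip_extent ahead of it and the grasp point (between the pads) lies 5 mm behind it (tip_extent is the distance from the TCP to the fingertips, in m); z points along the fingers, y is the direction in which the jaws open and shut (so a half turn about z gives the same grasp; the last joint's range is limited). The gripper opens to 85 mm and grips with 20 to 120 N. Pads are 22 mm wide; open, the fingers measure 114 mm over their backs; the gripper's body (76 mm by 85 mm) begins 54 mm behind the grasp point. The pads swing forward as they close: fully open they stand 13 mm farther back than shut.
Start: joints at [-1.372, 0.181, 1.607, -0, 1.354, -0.206], TCP at [0.226, -0.529, 0.245] pointing down, gripper open.
Joint ranges: [-2.99, 2.99], [-0.89, 2.07], [0.3, 2.58], [-1.14, 4.28], [0, 2.63], [-3.12, 3.12]. Speed limits (rad/s): [2.57, 2.57, 3.01, 3.14, 3.14, 3.14].

## Interface

Orientations are given as a unit quaternion [w, x, y, z].
In Python, from bench import * gives the robot as it stands.
- The arm moves only by the shell command python3 -m jog 'ROWS'. ROWS is JSON, a list of rows, each a list of 3 entries, a list of its own where there are three numbers: the shift along the tool's x, y, z in mm, then the turn, a rotation vector about the tool's x, y, z in rad, then the opening, from 0 (shut) to 1 (fully open). A call has 1 to 20 rows; each row is the pose to reach, as a shift and turn from the pose measured when the call began, along the tool's axes at that moment; what a row does not reach only later rows make up. A row lasts 1/12 s, in which the tool goes at most 41.7 mm and 7.16 degrees, less where a joint would pass 70% of its speed; a pose out of reach is approached as far as the arm can. A call with a gripper value outside its range is refused whole. The fingers move at their own pace and stop on an object; the grip force is fixed at half the most. Time passes only in rows, so rows that repeat a pose let the fingers close. It gives the time, the measured TCP pose, the force and the opening at its end, in the units of the state.
- get_obs(): the state, without advancing time (a new reading comes with each control period).
- camera(name): name is "side" or "top"; returns (picture, depth): 420x560x3 uint8, red, green, blue; 420x560 float32, m along the optical axis (not along the pixel's ray), 0 where there is no reading.
- get_calibration(name): a dict with "fx", "fy", "cx", "cy" (pixels), "k1" (the pictures are not rectified: a ray, as slopes to the right and down, at radius r is drawn at 1 + k1 r^2 times it, then the intrinsics apply), "world_from_camera" (4x4, takes a point from camera to world coordinates). Camera axes: x right, y down, z forward; pixel columns grow to the right and rows downward; lengths in m; the calibration is good to about 2 mm. A picture is of the moment at which its call begins. get_calibration takes no time and is no camera call.
- hand_in(): hands the job in, once; it reports no verdict.
The state is a dict: "time_s": time; "q": joint angles; "dq": joint speeds; "joint_efforts": joint torques, N m; "eef_pos": TCP position; "eef_rot": TCP orientation; "wrist_force": force on the tool from outside, world axes, zero at the start; "torque": the same for the moment, N m; "opening": opening from 0.0 (shut) to 1.0 (fully open).
Only numpy, scipy, OpenCV 4.12 (cv2) and the standard library are available. Lean on these libraries where they do the work, as an engineer would, in place of code of your own. Each camera call takes 0.05 s, during which the arm holds its last target.

## Task

Switch the levelling stand off by turning its dial anticlockwise (seen from above) right to the end stop. Then lift the portafilter off its wooden rest by its balance point, the bare steel neck, and hold it level about 5 cm above the stand, basket over the ring seat and handle over the notch, touching nothing but the gripper. Finish while still holding it there, and leave the glasses, bowls, mug and tamper undisturbed.

Things in the scene. Friction and masses are not known exactly. Their poses are not given: they have to be found in the camera images.
- dial (a joint): black dial on the stand's top, vertical axis; rad, 0 = off, its anticlockwise end stop, growing clockwise seen from above, to 4.7; starts at 0.8 to 2.3 and stays where left (0.05 N m). Grip: upright bar 42 mm long, 14 thick, 32 high, on a disc 44 mm across. At 0 the bar lies along the stand's x axis, the white pointer on its top towards the stand's -x side, at the red dot
- dial_grip (a point): point on the dial's axis, 31 mm above the underside of the dial's disc (7 mm below the bar's top) and 37 mm above the stand's flat top; its x axis lies along the bar and turns with the dial, its z axis is up
- stand: grey levelling stand with aluminium top, fixed, 230 (x) by 250 (y) by 45 mm; origin under its centre at table height, z up. On its top: the ring seat centred at x +60, y +45 mm; the handle notch at x -80, y +45 mm; the dial's axis at x 0, y -75 mm
- seat (a point): centre of the stand's seat, on the stand's flat top, 45 mm above the table; the black ring round it is 94 mm outside, 78 mm inside, 12 mm high. Axes as the stand's: the handle notch lies 140 mm from here along -x
- notch (a point): point on the stand's flat top below the handle notch; the notch is a black fork: base 14 mm high, two cheeks 36 mm high and 40 mm apart, open upward
- rest: dark wooden rest, fixed, 250 (x) by 110 (y) mm, board 12 mm thick; origin under its centre at table height; a saddle 16 mm high with two cheeks (30 mm high, 40 mm apart) stands on it at x -70 mm. The portafilter lies on it, basket flat on the board at x about +80 mm, handle in the saddle
- pf_balance (a point): balance point of the loose portafilter (0.45 to 0.7 kg: steel basket, black handle): mid-neck, 60 mm from the basket's axis towards the handle, 30 mm above the basket's underside, at first 42 mm above the table; x axis from handle to basket, z up. The flat-sided steel neck is 14 mm wide (y), 16 mm high, bare from 35 to 90 mm off the basket's axis; grasp it across y from above
- pf_cup (a point): centre of the underside of the portafilter's basket, an open steel cup 70 mm across and 42 mm high with two small lugs at its sides (86 mm over both)
- pf_handle (a point): point on the axis of the portafilter's black handle (28 mm thick, 106 mm long, ending 198 mm from the basket's axis), 140 mm from the basket's axis and 30 mm above the basket's underside: it comes above the notch
- portafilter: the portafilter; origin at the centre of the basket's underside, x axis from handle to basket, z up
- glass1: clear tasting glass, 76 mm across, 85 mm high; loose bystander; origin under its centre
- glass2: clear tasting glass, 76 mm across, 85 mm high; loose bystander; origin under its centre
- glass3: clear tasting glass, 76 mm across, 85 mm high; loose bystander; origin under its centre
- tray1: blue sample bowl, 140 mm across, 40 mm high; loose bystander; origin under its centre
- tray2: blue sample bowl, 140 mm across, 40 mm high; loose bystander; origin under its centre
- mug: green mug, 80 mm across, 95 mm high, handle at its +y; loose bystander; origin under its centre
- tamper: steel hand tamper, 56 mm across, 90 mm high; loose bystander; origin under its centre
There are look-alikes about, which are no part of the job. Leave any green look-alike of the portafilter alone.

How it is judged:
By the outcome, as a careful person would: the job done as asked, in the order asked, and still so for the second after the job is handed in, while the arm keeps its last pose, push and grip.
It also fails if it takes over 70 s, if anything falls off the work surface, if the arm or the gripper's body presses on something with over 40 N, if the wrist force passes 120 N, or if a joint passes its speed limit or range.

## Working session

There is one attempt and no reset: what is moved stays moved. The work goes in short steps, Python scripts to look and compute and a shell command to move; the robot and the scene stay as the last step left them, time stands still between calls to the robot, and variables do not carry over. Pictures are saved under pics/ and viewed, and the job is handed in when it is done.

```bash
ls; mkdir -p pics; python3 - <<'E'
from bench import *
import cv2,numpy as np
print(get_obs())
for n in("top","side"):
    p,d=camera(n); cv2.imwrite(f"pics/{n}0.png",cv2.cvtColor(p,cv2.COLOR_RGB2BGR)); np.savez(f"pics/{n}0.npz",p=p,d=d)
    print(n,get_calibration(n))
E
```

```text
pics
{'time_s': 0.0, 'q': array([-1.37229919e+00,  1.81542809e-01,  1.60802714e+00, -3.62921392e-05,
        1.35379887e+00, -2.06287310e-01]), 'dq': array([ 0.0013296 ,  0.0001123 ,  0.00032314,  0.00035436,  0.00197342,
       -0.00165215]), 'joint_efforts': array([ 4.82793203e-04, -4.44869292e+01, -3.51337230e+01, -3.61962066e-04,
        9.09741124e-03,  1.14003441e-05]), 'eef_pos': array([ 0.22635074, -0.52798653,  0.2443739 ]), 'eef_rot': array([-8.88142745e-04,  9.79587338e-01,  2.01017059e-01, -1.42577588e-05]), 'wrist_force': array([0.56181509, 0.78348286, 0.10266675]), 'torque': array([-0.03068367,  0.02335459, -0.01600709]), 'opening': 0.9991889765993922}
top {'fx': 459.2268228173741, 'fy': 459.2268228173741, 'cx': 279.37496871148653, 'cy': 201.54334963068084, 'k1': 0.03654842252934375, 'world_from_camera': array([[ 0.02311697, -0.996517  ,  0.08012163,  0.38815574],
       [-0.99973172, -0.02292677,  0.0032932 ,  0.01362399],
       [-0.0014448 , -0.08017627, -0.99677965,  1.39413404],
       [ 0.        ,  0.        ,  0.        ,  1.        ]])}
side {'fx': 524.9358639131765, 'fy': 524.9358639131765, 'cx': 277.672276443342, 'cy': 221.4693642339254, 'k1': 0.0373868862792605, 'world_from_camera': array([[-0.99886307, -0.03679597,  0.03030896,  0.43998781],
       [-0.04675103,  0.63176074, -0.77375236,  1.37329964],
       [ 0.00932296, -0.77428963, -0.63276271,  1.21172791],
       [ 0.        ,  0.        ,  0.        ,  1.        ]])}
```

View pics/top0.png

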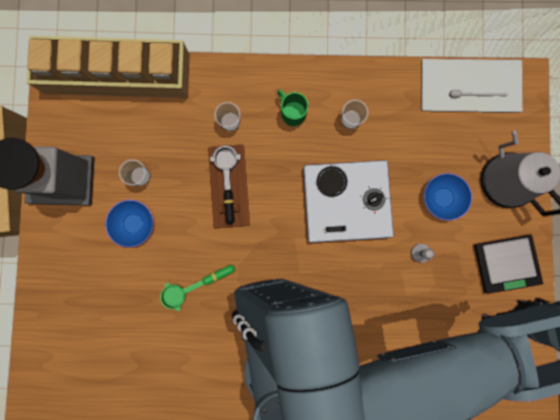

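View pics/side0.png

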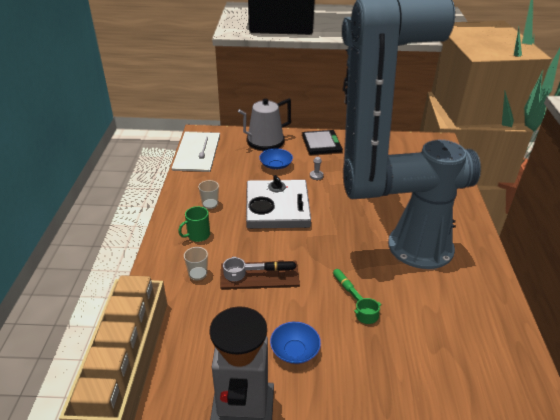

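The top view shows the stand at about (348,201): ring (331,181), dial (374,199), notch (335,229). The rest holds the steel and black portafilter at (227,185). A green look-alike lies at (197,287), and I'll leave that alone. Next I'll enlarge and measure.

```bash
cat > h.py <<'E'
import numpy as np,cv2
from bench import *
def ray(n,u,v):
    c=get_calibration(n);K=np.array([[c['fx'],0,c['cx']],[0,c['fy'],c['cy']],[0,0,1]])
    p=cv2.undistortPoints(np.array([[[u,v]]],float),K,np.array([c['k1'],0,0,0,0.]))[0,0]
    T=c['world_from_camera'];return T[:3,3],T[:3,:3]@np.array([p[0],p[1],1])
def onz(n,u,v,z):
    o,d=ray(n,u,v);return o+d*(z-o[2])/d[2]
def proj(n,P):
    c=get_calibration(n);K=np.array([[c['fx'],0,c['cx']],[0,c['fy'],c['cy']],[0,0,1]])
    M=np.linalg.inv(c['world_from_camera'])
    r,_=cv2.Rodrigues(M[:3,:3])
    return cv2.projectPoints(np.array(P,float).reshape(-1,3),r,M[:3,3],K,np.array([c['k1'],0,0,0,0.]))[0][:,0]
def cloud(n,d):
    c=get_calibration(n);K=np.array([[c['fx'],0,c['cx']],[0,c['fy'],c['cy']],[0,0,1]])
    H,W=d.shape;uv=np.stack(np.meshgrid(np.arange(W),np.arange(H)),-1).reshape(-1,1,2).astype(float)
    p=cv2.undistortPoints(uv,K,np.array([c['k1'],0,0,0,0.]))[:,0]
    X=np.c_[p,np.ones(len(p))]*d.reshape(-1,1)
    T=c['world_from_camera'];return (X@T[:3,:3].T+T[:3,3]).reshape(H,W,3)
def snap(n,name):
    p,d=camera(n);np.savez(f"pics/{name}.npz",p=p,d=d);return p,d
def crop(p,x0,y0,x1,y1,name,s=6):
    cv2.imwrite(f"pics/{name}.png",cv2.resize(cv2.cvtColor(p[y0:y1,x0:x1],cv2.COLOR_RGB2BGR),None,fx=s,fy=s,interpolation=cv2.INTER_CUBIC))
E
python3 - <<'E'
from h import *
z=np.load('pics/top0.npz');p,d=z['p'],z['d']
crop(p,295,150,405,250,'stand0',6)
crop(p,200,135,260,235,'pf0',6)
C=cloud('top',d)
# stand top: height
m=(abs(C[...,2]-.045)<.006); m[:, :290]=0;m[:,410:]=0;m[:140]=0;m[260:]=0
m=cv2.morphologyEx(m.astype(np.uint8),cv2.MORPH_OPEN,np.ones((3,3)))
cs,_=cv2.findContours(m,cv2.RETR_EXTERNAL,cv2.CHAIN_APPROX_NONE);c=max(cs,key=cv2.contourArea)
print(cv2.contourArea(c),cv2.minAreaRect(c))
b=cv2.boxPoints(cv2.minAreaRect(c));B=np.array([onz('top',*q,.045) for q in b]);print(B, np.linalg.norm(np.diff(B,axis=0),axis=1),B.mean(0))
print(np.median(C[150:250,295:405,2]),C[201,340],C[184,226])
E
```

```text
5242.0 ((347.9890441894531, 200.81884765625), (76.94970703125, 84.57209014892578), 86.53176879882812)
[[ 0.60699955 -0.05077887  0.045     ]
 [ 0.62779124 -0.30022926  0.045     ]
 [ 0.40129933 -0.31475036  0.045     ]
 [ 0.38047986 -0.06867645  0.045     ]] [0.25031538 0.22695693 0.24695307] [ 0.5041425  -0.18360873  0.045     ]
0.04220652114645651 [ 0.50232968 -0.16041325  0.04478644] [0.54466794 0.17666517 0.04760693]
```

View pics/stand0.png

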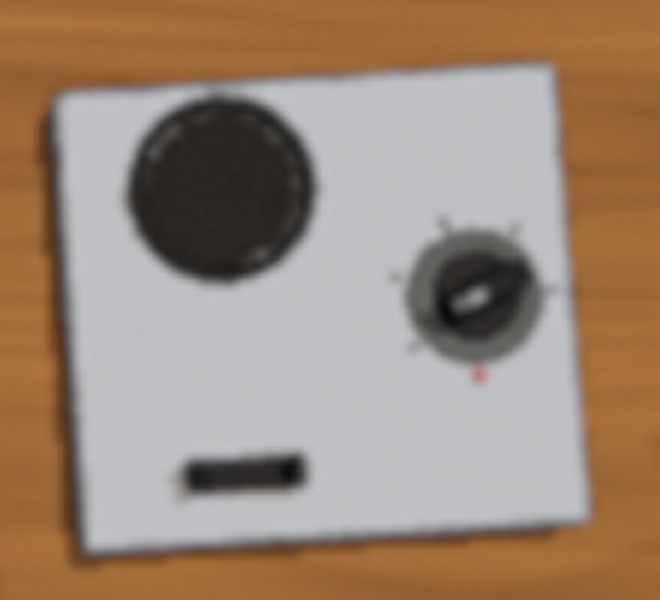

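View pics/pf0.png

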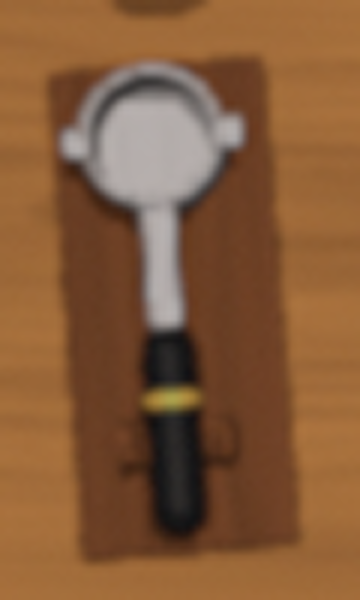

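```bash
python3 - <<'E'
import bench
print([a for a in dir(bench) if not a.startswith('__')])
for a in dir(bench):
    if 'tip' in a.lower(): print(a,getattr(bench,a))
from h import *
z=np.load('pics/top0.npz');p,d=z['p'],z['d'];C=cloud('top',d)
hsv=cv2.cvtColor(p,cv2.COLOR_RGB2HSV)
def blobs(m,x0,y0,x1,y1):
    k=np.zeros_like(m,np.uint8);k[y0:y1,x0:x1]=m[y0:y1,x0:x1]
    n,l,s,c=cv2.connectedComponentsWithStats(k);return [(tuple(s[i]),c[i].round(2)) for i in range(1,n) if s[i,4]>3],l
dark=hsv[...,2]<110
b,l=blobs(dark,300,158,395,240)
for s,c in b: print(s,c,onz('top',*c,.045)[:2].round(4),onz('top',*c,.057)[:2].round(4),onz('top',*c,.089)[:2].round(4))
red=(p[...,0].astype(int)-p[...,1]>60)
print('red',[(s,c,onz('top',*c,.045)) for s,c in blobs(red,350,180,392,230)[0]])
# dial bar
m=(C[...,2]>.078);print('bar',end=' ')
k=np.zeros(m.shape,np.uint8);k[180:220,355:392]=m[180:220,355:392]
v,u=np.nonzero(k);P=C[v,u];print(len(P),P.mean(0),np.median(P[:,2]))
x,y=P[:,:2].mean(0);_,S,V=np.linalg.svd(P[:,:2]-P[:,:2].mean(0));print(V[0],S,np.degrees(np.arctan2(V[0,1],V[0,0])))
w=k.astype(bool)&(hsv[...,2]>150);v,u=np.nonzero(w);print('white',list(zip(u,v)),C[v,u].mean(0) if len(u) else '')
E
```

```text
['MotionError', 'camera', 'get_calibration', 'get_obs', 'hand_in', 'tip_extent']
tip_extent 0.014
(np.int32(316), np.int32(166), np.int32(32), np.int32(31), np.int32(743)) [331.37 181.12] [ 0.5607 -0.1342] [ 0.5591 -0.1329] [ 0.5551 -0.1293]
(np.int32(302), np.int32(169), np.int32(7), np.int32(71), np.int32(166)) [304.89 204.43] [ 0.4898 -0.0572] [ 0.4889 -0.0566] [ 0.4865 -0.0549]
(np.int32(363), np.int32(189), np.int32(22), np.int32(21), np.int32(338)) [373.57 198.89] [ 0.5108 -0.2589] [ 0.5097 -0.2565] [ 0.5068 -0.25  ]
(np.int32(326), np.int32(226), np.int32(20), np.int32(6), np.int32(104)) [335.55 228.7 ] [ 0.4206 -0.1484] [ 0.4203 -0.1469] [ 0.4195 -0.1431]
(np.int32(360), np.int32(239), np.int32(13), np.int32(1), np.int32(13)) [366. 239.] [ 0.3926 -0.2376] [ 0.3926 -0.2353] [ 0.3925 -0.2294]
(np.int32(375), np.int32(238), np.int32(12), np.int32(1), np.int32(12)) [380.5 238. ] [ 0.3966 -0.2798] [ 0.3965 -0.2772] [ 0.3963 -0.2702]
red []
bar 75 [ 0.50702042 -0.25015601  0.1224075 ] 0.08770257722275265
[ 0.41653418 -0.90912006] [0.42738171 0.03581567] -65.38403153125766
white [(np.int64(360), np.int64(184)), (np.int64(388), np.int64(194))] [0.38815574 0.01362399 1.39413404]
```

```bash
python3 - <<'E'
from h import *
z=np.load('pics/side0.npz');p,d=z['p'],z['d']
crop(p,235,165,325,235,'sstand',8)
crop(p,210,245,310,295,'spf',8)
z=np.load('pics/top0.npz');p,d=z['p'],z['d']
crop(p,355,180,395,220,'dial0',14)
E
```

```text
(no output)
```

View pics/sstand.png

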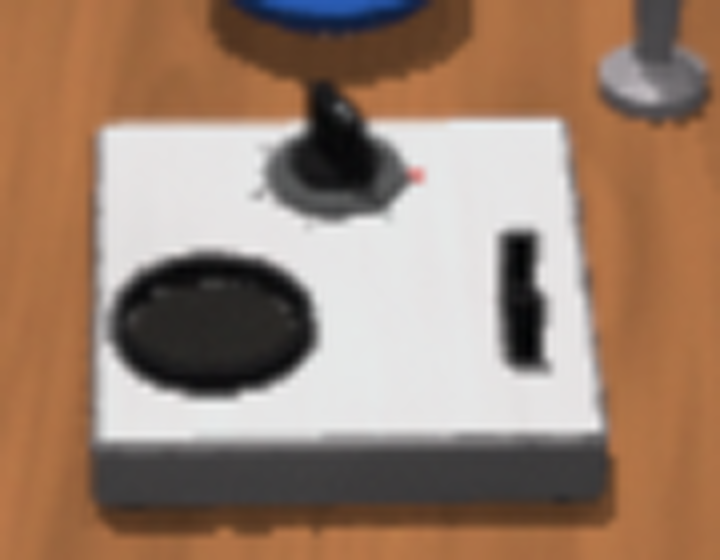

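View pics/dial0.png

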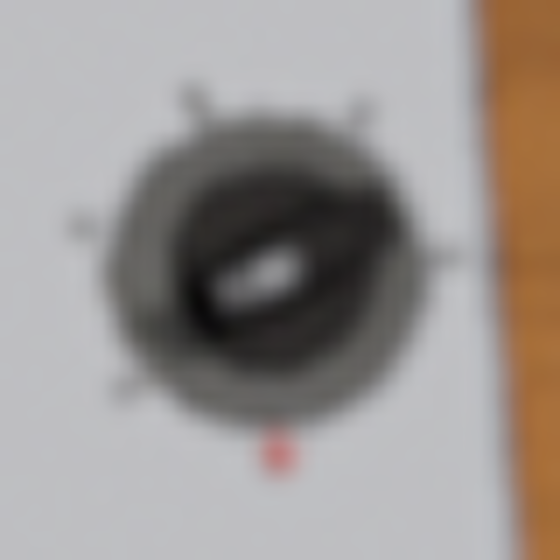

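```bash
python3 - <<'E'
from h import *
z=np.load('pics/top0.npz');p,d=z['p'],z['d'];C=cloud('top',d)
hsv=cv2.cvtColor(p,cv2.COLOR_RGB2HSV)
m=(C[...,2]>.078)&(C[...,2]<.1)
k=np.zeros(m.shape,np.uint8);k[180:220,355:392]=m[180:220,355:392]
v,u=np.nonzero(k);P=C[v,u];print(len(P),P.mean(0),np.median(P[:,2]))
r=cv2.minAreaRect(np.c_[u,v].astype(np.float32));print(r)
b=cv2.boxPoints(r);B=np.array([onz('top',*q,.089) for q in b]);print(B.mean(0),B)
Q=P[:,:2]-P[:,:2].mean(0);_,S,V=np.linalg.svd(Q,full_matrices=False);print(V[0],S,np.degrees(np.arctan2(V[0,1],V[0,0])),np.ptp(Q@V.T,axis=0))
# stand corners fit: edges
red=(p[...,0].astype(int)-p[...,1]>35);red[:205]=0;red[215:]=0;red[:,:370]=0;red[:,380:]=0
v,u=np.nonzero(red);print('red',u.mean() if len(u) else 0,v.mean() if len(v) else 0, onz('top',u.mean(),v.mean(),.045) if len(u) else '')
# portafilter: cup rim, neck, handle  by height over board
box=np.s_[135:235,200:260]
Cz=C[box]; 
def comp(mask,name,zz):
    n,l,s,c=cv2.connectedComponentsWithStats(mask.astype(np.uint8));i=1+np.argmax(s[1:,4]);yy,xx=np.nonzero(l==i)
    W=np.array([onz('top',a+200,b+135,zz) for a,b in zip(xx,yy)]);print(name,s[i],W.mean(0),'cen px',c[i]+[200,135]);return W,xx,yy
hs=hsv[box];pp=p[box].astype(int)
steel=(hs[...,1]<60)&(hs[...,2]>110)
W,xx,yy=comp(steel,'steel',.05)
for r0 in range(yy.min(),yy.max()+1,2):
    s=xx[yy==r0]; print(r0+135,s.min()+200,s.max()+200,Cz[r0,int(s.mean()),2].round(3))
blk=(hs[...,2]<70)&(hs[...,1]<130)
W,xx,yy=comp(blk,'handle',.042)
for r0 in range(yy.min(),yy.max()+1,3):
    s=xx[yy==r0]; print(r0+135,s.min()+200,s.max()+200,Cz[r0,int(s.mean()),2].round(3))
E
```

```text
73 [ 0.51027699 -0.25738286  0.08756568] 0.08769100610799141
((376.058837890625, 197.76467895507812), (4.801959991455078, 14.74887752532959), 59.03623962402344)
[ 0.51019467 -0.25706401  0.089     ] [[ 0.50473609 -0.23564707  0.089     ]
 [ 0.5272653  -0.27139704  0.089     ]
 [ 0.5156392  -0.27846963  0.089     ]
 [ 0.49313807 -0.24274232  0.089     ]]
[-0.51622851  0.85645089] [0.10382517 0.03397117] 121.0796060152147 [0.04148796 0.01343402]
red 374.3333333333333 211.66666666666666 [ 0.47319738 -0.26139088  0.045     ]
steel [ 10  11  31  44 582] [0.60849266 0.18042769 0.05      ] cen px [225.31958763 162.42955326]
146 222 230 0.056
148 218 233 0.037
150 215 234 0.02
152 214 235 0.014
154 213 239 0.014
156 211 240 0.018
158 210 240 0.02
160 210 236 0.019
162 214 235 0.016
164 215 234 0.015
166 217 232 0.019
168 220 229 0.053
170 223 228 0.049
172 223 229 0.054
174 224 229 0.047
176 224 229 0.047
178 224 229 0.049
180 224 229 0.044
182 224 229 0.051
184 224 230 0.054
186 224 230 0.055
188 225 230 0.051
handle [ 25  69   9  20 152] [0.45925708 0.16536918 0.042     ] cen px [229.11842105 213.11184211]
204 225 232 0.058
207 225 232 0.05
210 226 232 0.056
213 226 233 0.055
216 226 233 0.059
219 226 233 0.054
222 227 232 0.054
```

View pics/spf.png

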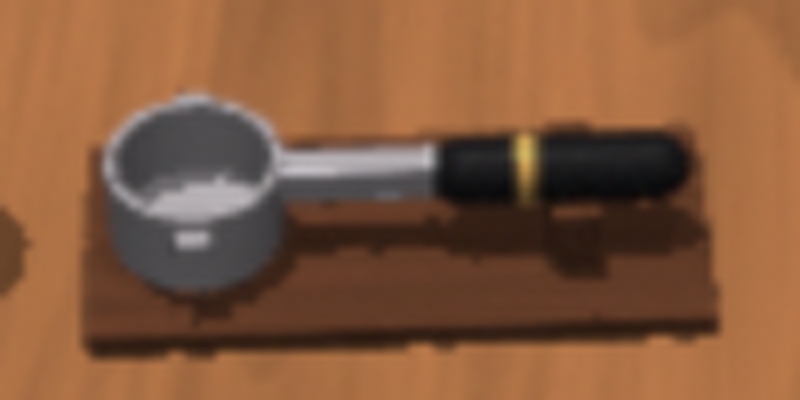

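```bash
cat >> h.py <<'E'
from scipy.spatial.transform import Rotation as R
def todo(pos,yawdeg):
    """shift mm / rotvec in tool axes to bring TCP to pos with tool down, tool-x yaw (mod 360)"""
    o=get_obs();w,x,y,z=o['eef_rot'];R0=R.from_quat([x,y,z,w])
    R1=R.from_euler('z',yawdeg,degrees=True)*R.from_euler('x',180,degrees=True)
    print('t',round(o['time_s'],2),'pos',o['eef_pos'].round(4),'yaw',np.degrees(np.arctan2(*R0.as_matrix()[[1,0],[0,0]])).round(2),'op',round(o['opening'],3),'F',o['wrist_force'].round(1),'T',o['torque'].round(2),'q',o['q'].round(2))
    print('shift',(R0.inv().apply(np.array(pos)-o['eef_pos'])*1000).round(1),'turn',(R0.inv()*R1).as_rotvec().round(4))
E
python3 -c "
from h import *
todo([.510,-.257,.2444],-58.9);todo([.510,-.257,.15],-58.9)"
```

```text
t 0.1 pos [ 0.2264 -0.5281  0.2445] yaw 23.19 op 1.001 F [-0.5 -0.2 -1. ] T [ 0.    0.01 -0.  ] q [-1.37  0.18  1.61  0.    1.35 -0.21]
shift [ 367.4 -137.5    0.4] turn [-1.5000e-03  8.0000e-04  1.4328e+00]
t 0.1 pos [ 0.2264 -0.5281  0.2445] yaw 23.19 op 1.001 F [-0.5 -0.2 -1. ] T [ 0.    0.01 -0.  ] q [-1.37  0.18  1.61  0.    1.35 -0.21]
shift [ 367.4 -137.3   94.8] turn [-1.5000e-03  8.0000e-04  1.4328e+00]
```

```bash
python3 -m jog '[[[367,-137,0],[0,0,1.433],1],[[367,-137,0],[0,0,1.433],1],[[367,-137,0],[0,0,1.433],1],[[367,-137,0],[0,0,1.433],1],[[367,-137,0],[0,0,1.433],1],[[367,-137,0],[0,0,1.433],1],[[367,-137,0],[0,0,1.433],1],[[367,-137,0],[0,0,1.433],1],[[367,-137,0],[0,0,1.433],1],[[367,-137,0],[0,0,1.433],1],[[367,-137,30],[0,0,1.433],1],[[367,-137,60],[0,0,1.433],1],[[367,-137,94],[0,0,1.433],1],[[367,-137,94],[0,0,1.433],1],[[367,-137,94],[0,0,1.433],1],[[367,-137,94],[0,0,1.433],1]]'
python3 - <<'E'
from h import *
todo([.510,-.257,.077],-58.9)
for n in('top','side'): snap(n,n+'1')
z=np.load('pics/side1.npz');p=z['p'];crop(p,200,60,400,240,'s1',4)
z=np.load('pics/top1.npz');p=z['p'];crop(p,200,120,400,300,'t1',4)
E
```

```text
time_s: 1.43
eef_pos: [0.5103, -0.2581, 0.1523]
eef_rot: [-0.0, 0.871, -0.491, 0.0]
wrist_force: [0.3, -0.6, 1.3]
opening: 1.002
t 1.43 pos [ 0.5103 -0.2581  0.1523] yaw -58.85 op 1.002 F [ 0.3 -0.6  1.3] T [0.02 0.02 0.01] q [-0.68  0.27  1.7   0.    1.17  1.92]
shift [-1.1 -0.3 75.3] turn [-0.001   0.0002  0.0008]
```

View pics/s1.png

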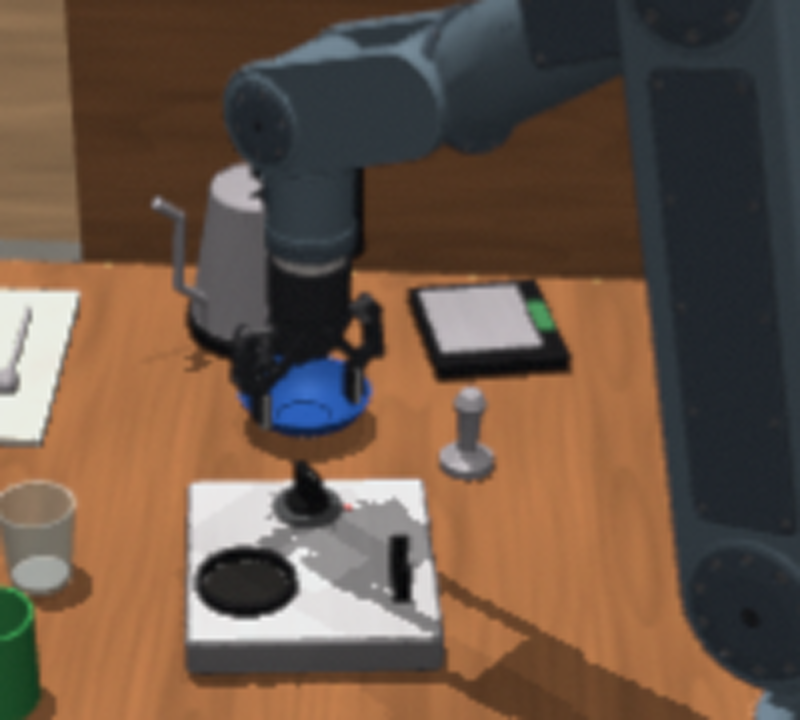

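The gripper hangs straight above the dial, with the jaws across the bar (crop about (310,400) over the dial at (308,490)). I'll descend and grip.

```bash
python3 -m jog '[[[-1,0,30],[0,0,0],1],[[-1,0,55],[0,0,0],1],[[-1,0,75],[0,0,0],1],[[-1,0,75],[0,0,0],1],[[-1,0,75],[0,0,0],1],[[-1,0,75],[0,0,0],0],[[-1,0,75],[0,0,0],0],[[-1,0,75],[0,0,0],0],[[-1,0,75],[0,0,0],0],[[-1,0,75],[0,0,0],0],[[-1,0,75],[0,0,0],0],[[-1,0,75],[0,0,0],0],[[-1,0,75],[0,0,0],0],[[-1,0,75],[0,0,0],0],[[-1,0,75],[0,0,0],0]]'
python3 - <<'E'
from h import *
todo([.510,-.257,.077],-58.9)
E
```

```text
time_s: 2.78
eef_pos: [0.5105, -0.2584, 0.0791]
eef_rot: [0.0, 0.871, -0.491, 0.002]
wrist_force: [-3.7, -0.2, 5.8]
opening: 0.154
t 2.78 pos [ 0.5105 -0.2584  0.0791] yaw -58.88 op 0.154 F [-3.7 -0.2  5.8] T [-0.03  0.58  0.09] q [-0.68  0.38  1.73  0.    1.03  1.92]
shift [-1.5 -0.3  2.1] turn [-0.0012 -0.0028  0.0004]
```

```bash
python3 -m jog '[[[0,0,0],[0,0,-0.08],0],[[0,0,0],[0,0,-0.16],0],[[0,0,0],[0,0,-0.24],0],[[0,0,0],[0,0,-0.32],0],[[0,0,0],[0,0,-0.4],0],[[0,0,0],[0,0,-0.48],0],[[0,0,0],[0,0,-0.56],0],[[0,0,0],[0,0,-0.64],0],[[0,0,0],[0,0,-0.72],0],[[0,0,0],[0,0,-0.8],0],[[0,0,0],[0,0,-0.88],0],[[0,0,0],[0,0,-0.94],0],[[0,0,0],[0,0,-1.0],0],[[0,0,0],[0,0,-1.0],0],[[0,0,0],[0,0,-1.0],0]]'
python3 - <<'E'
from h import *
todo([.510,-.257,.077],4.2)
E
```

```text
time_s: 4.03
eef_pos: [0.5108, -0.2576, 0.0792]
eef_rot: [0.0, 1.0, -0.015, 0.002]
wrist_force: [2.6, 5.2, 1.7]
opening: 0.148
t 4.03 pos [ 0.5108 -0.2576  0.0792] yaw -1.68 op 0.148 F [2.6 5.2 1.7] T [ 0.91 -0.38  0.  ] q [-0.68  0.38  1.73  0.    1.03  0.92]
shift [-0.8 -0.6  2.2] turn [ 0.0006 -0.0031 -0.1026]
```

```bash
python3 -m jog '[[[0,0,0],[0,0,-0.04],0],[[0,0,0],[0,0,-0.08],0],[[0,0,0],[0,0,-0.11],0],[[0,0,0],[0,0,-0.14],0],[[0,0,0],[0,0,-0.16],0],[[0,0,0],[0,0,-0.16],0],[[0,0,0],[0,0,-0.16],0]]'
python3 - <<'E'
from h import *
todo([.510,-.257,.077],4.2)
E
```

```text
time_s: 4.62
eef_pos: [0.5108, -0.2575, 0.0792]
eef_rot: [0.0, 0.998, 0.064, 0.002]
wrist_force: [0.5, 2.6, 2.5]
opening: 0.151
t 4.62 pos [ 0.5108 -0.2575  0.0792] yaw 7.31 op 0.151 F [0.5 2.6 2.5] T [ 0.61 -0.04 -1.33] q [-0.68  0.38  1.73  0.    1.03  0.77]
shift [-0.8 -0.6  2.2] turn [ 0.0002 -0.0033  0.0543]
```

The moment about z reached −1.33 N·m against the dial's 0.05, so the end stop has been reached. Next I'll release, rise and check.

```bash
python3 -m jog '[[[0,0,0],[0,0,0],0.6],[[0,0,0],[0,0,0],0.8],[[0,0,0],[0,0,0],1],[[0,0,0],[0,0,0],1],[[0,0,0],[0,0,0],1],[[0,0,0],[0,0,0],1],[[0,0,-20],[0,0,0],1],[[0,0,-50],[0,0,0],1],[[0,0,-80],[0,0,0],1],[[0,0,-110],[0,0,0],1],[[0,0,-150],[0,0,0],1],[[0,0,-170],[0,0,0],1],[[-40,-40,-170],[0,0,0],1],[[-60,-80,-170],[0,0,0],1],[[-60,-120,-170],[0,0,0],1],[[-60,-160,-170],[0,0,0],1],[[-60,-200,-170],[0,0,0],1],[[-60,-240,-170],[0,0,0],1],[[-60,-240,-170],[0,0,0],1]]'
python3 - <<'E'
from h import *
todo([.510,-.257,.077],4.2)
p,d=snap('top','top2'); crop(p,200,120,400,270,'t2',4);crop(p,355,180,395,220,'dial2',14)
C=cloud('top',d)
m=(C[...,2]>.078)&(C[...,2]<.1)
k=np.zeros(m.shape,np.uint8);k[180:220,355:392]=m[180:220,355:392]
v,u=np.nonzero(k);P=C[v,u];print(len(P),P.mean(0))
Q=P[:,:2]-P[:,:2].mean(0);_,S,V=np.linalg.svd(Q,full_matrices=False);print(V[0],np.degrees(np.arctan2(V[0,1],V[0,0])))
p,d=snap('side','side2'); crop(p,235,165,325,235,'s2',8)
E
```

```text
time_s: 6.2
eef_pos: [0.4187, -0.0225, 0.2489]
eef_rot: [-0.001, 0.998, 0.066, 0.002]
wrist_force: [0.4, -0.0, 0.2]
opening: 1.0
t 6.2 pos [ 0.4187 -0.0225  0.2489] yaw 7.53 op 1.0 F [ 0.4 -0.   0.2] T [-0.02  0.01 -0.02] q [-0.34 -0.19  1.97  0.    1.36  1.1 ]
shift [ 59.2 244.8 171.8] turn [-0.0017 -0.0035  0.0581]
80 [ 0.50994883 -0.25728736  0.08742764]
[-0.9965958  -0.08244275] -175.27101088524722
```

View pics/dial2.png

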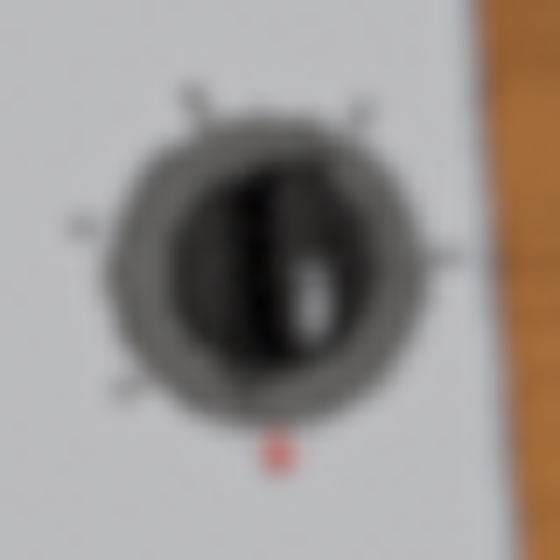

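View pics/t2.png

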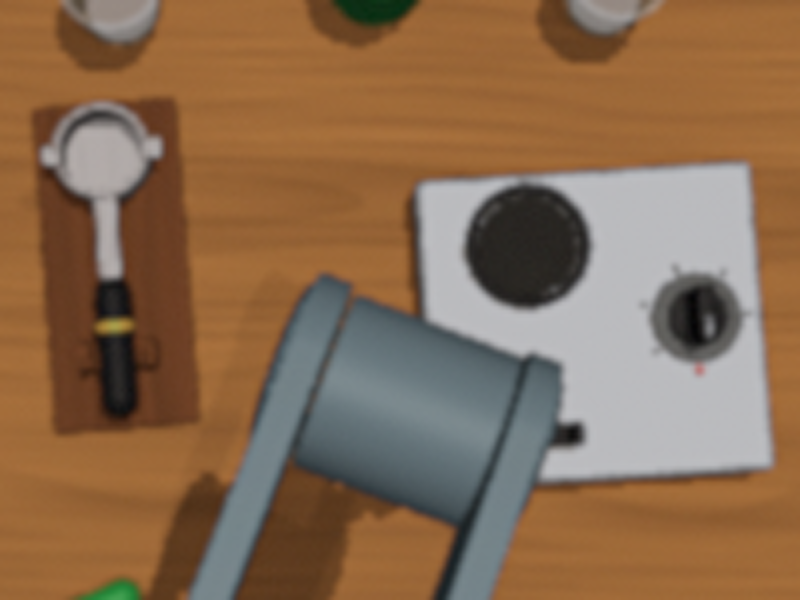

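View pics/s2.png

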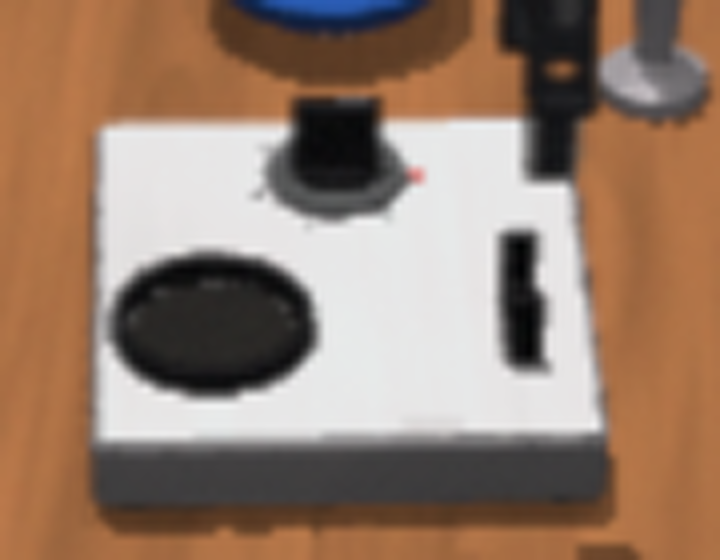

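The white pointer is now at the bottom, towards the red dot (dial2 crop (310,300), dot (278,455)). The bar yaw reads 4.7° against a stand yaw of about 4.2°, so the dial is off. Next comes the portafilter pose. There are two candidates in the top view: steel and black on the wooden rest at (226,180), and green at (197,287). The one on the rest fits the description, with its steel neck and black handle.

```bash
python3 - <<'E'
from h import *
z=np.load('pics/top2.npz');p,d=z['p'],z['d'];C=cloud('top',d)
hsv=cv2.cvtColor(p,cv2.COLOR_RGB2HSV)
crop(p,205,140,250,235,'pf2',6)
steel=((hsv[...,1]<60)&(hsv[...,2]>110))
n=[]
for r in range(172,188):
    s=np.nonzero(steel[r,215:240])[0]+215; n.append(onz('top',(s.min()+s.max())/2,r,.05))
n=np.array(n)
h=[]
blk=(hsv[...,2]<75)&(hsv[...,1]<150)
for r in range(204,221):
    s=np.nonzero(blk[r,220:238])[0]+220; h.append(onz('top',(s.min()+s.max())/2,r,.056))
h=np.array(h)
for A in(n,h,np.vstack([n,h])):
    c=A.mean(0);V=np.linalg.svd(A-c)[2][0];V*=np.sign(V[0]);print('axis at',c.round(4),np.degrees(np.arctan2(V[1],V[0])).round(2))
# rim: circle from outer edge of steel rows<167 at z=.054 (upper rim points)
m=steel.copy();m[:,:205]=0;m[:,245:]=0;m[:140]=0;m[169:]=0
cs,_=cv2.findContours(m.astype(np.uint8),cv2.RETR_EXTERNAL,cv2.CHAIN_APPROX_NONE);c=max(cs,key=cv2.contourArea)[:,0]
W=np.array([onz('top',*q,.054)[:2] for q in c])
g=np.array([.603,.181])
for it in range(8):
    r=np.linalg.norm(W-g,axis=1);k=(r<.038)&(r>.031)
    A=np.c_[2*W[k],np.ones(k.sum())];s=np.linalg.lstsq(A,(W[k]**2).sum(1),rcond=None)[0];g=s[:2]
print('cup',g,'r',np.sqrt(s[2]+g@g),k.sum())
# depth points on neck/handle ends
m=(C[...,2]>.03)&(C[...,2]<.07);
bl=p[195:206,220:238].astype(int);y=(bl[...,0]-bl[...,2]>60)&(bl[...,0]>150);v,u=np.nonzero(y);print('band',u.mean()+220,v.mean()+195,onz('top',u.mean()+220,v.mean()+195,.056))
# neck/handle boundary
print('neck end',onz('top',227.5,189.5,.052),'handle end',onz('top',229.7,224,.045))
E
```

```text
axis at [0.5578 0.1751 0.05  ] 5.63
axis at [0.4618 0.1644 0.056 ] 6.53
axis at [0.5083 0.1696 0.0531] 6.31
cup [0.62380721 0.18229717] r 0.03448931800210162 58
band 228.0 201.0 [0.49385468 0.16819662 0.056     ]
neck end [0.52801182 0.17120931 0.052     ] handle end [0.42714713 0.1622974  0.045     ]
```

View pics/pf2.png

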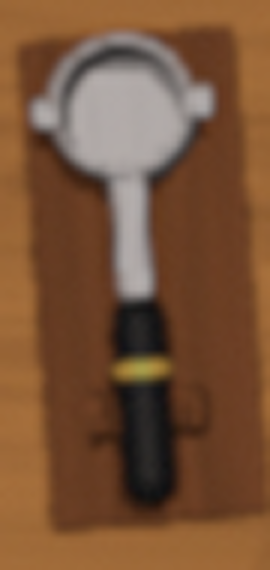

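Measured: cup centre (0.624, 0.182) with r 34.5 mm (35 expected), and a handle end that agrees with 198 mm. The yaw is 6.3°, so the balance point is about (0.564, 0.176, 0.042).

```bash
python3 -c "
from h import *
todo([.5642,.1757,.12],6.3)"
```

```text
t 6.3 pos [ 0.4199 -0.0254  0.2492] yaw 7.56 op 0.998 F [ 0.6 -1.3 -0. ] T [-0.02 -0.01  0.01] q [-0.35 -0.19  1.97  0.    1.36  1.09]
shift [ 169.  -180.5  129.7] turn [ 0.0007 -0.004   0.0219]
```

```bash
python3 -m jog '[[[28,-30,10],[0,0,0.022],1],[[56,-60,30],[0,0,0.022],1],[[84,-90,50],[0,0,0.022],1],[[112,-120,70],[0,0,0.022],1],[[140,-150,90],[0,0,0.022],1],[[169,-180,110],[0,0,0.022],1],[[169,-180,130],[0,-0.004,0.022],1],[[169,-180,130],[0,-0.004,0.022],1],[[169,-180,130],[0,-0.004,0.022],1],[[169,-180,130],[0,-0.004,0.022],1]]'
python3 - <<'E'
from h import *
todo([.5642,.1757,.035],6.3)
p,d=snap('side','side3'); crop(p,190,180,330,300,'s3',5)
E
```

```text
time_s: 7.13
eef_pos: [0.5649, 0.1737, 0.1198]
eef_rot: [0.001, 0.999, 0.054, -0.0]
wrist_force: [-0.1, 0.5, 0.2]
opening: 1.0
t 7.13 pos [0.5649 0.1737 0.1198] yaw 6.24 op 1.0 F [-0.1  0.5  0.2] T [-0.07 -0.    0.02] q [ 0.1   0.36  1.66 -0.    1.12  1.56]
shift [-0.4 -2.1 84.8] turn [ 0.0013  0.0003 -0.001 ]
```

View pics/s3.png

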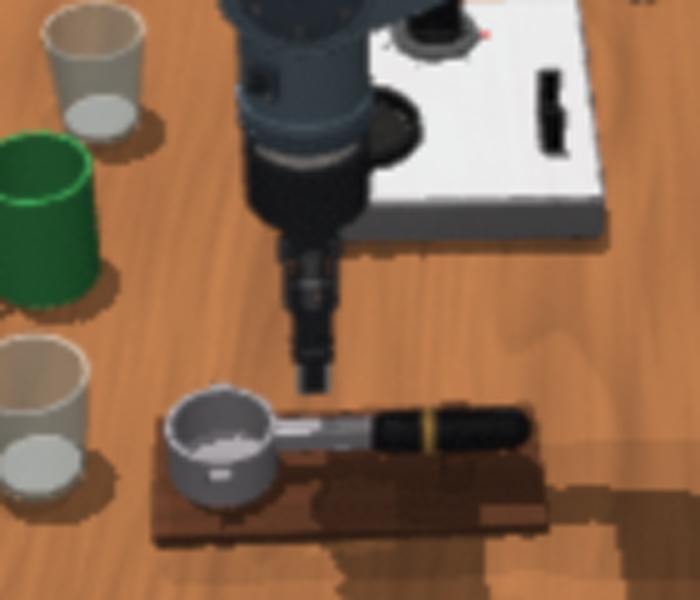

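The fingers hang over the bare neck, between the cup (220,440) and the handle (450,430). I'll descend and grip.

```bash
python3 -m jog '[[[0,-2,20],[0,0,0],1],[[0,-2,45],[0,0,0],1],[[0,-2,70],[0,0,0],1],[[0,-2,84],[0,0,0],1],[[0,-2,84],[0,0,0],1],[[0,-2,84],[0,0,0],1],[[0,-2,84],[0,0,0],1],[[0,-2,84],[0,0,0],0],[[0,-2,84],[0,0,0],0],[[0,-2,84],[0,0,0],0],[[0,-2,84],[0,0,0],0],[[0,-2,84],[0,0,0],0],[[0,-2,84],[0,0,0],0],[[0,-2,84],[0,0,0],0],[[0,-2,84],[0,0,0],0],[[0,-2,84],[0,0,0],0],[[0,-2,84],[0,0,0],0]]'
python3 - <<'E'
from h import *
todo([.5642,.1757,.037],6.3)
E
```

```text
time_s: 8.6
eef_pos: [0.5655, 0.176, 0.0374]
eef_rot: [0.0, 0.999, 0.054, 0.001]
wrist_force: [-1.0, 2.6, 5.1]
opening: 0.152
t 8.6 pos [0.5655 0.176  0.0374] yaw 6.22 op 0.152 F [-1.   2.6  5.1] T [0.43 0.23 0.04] q [ 0.1   0.48  1.69 -0.    0.97  1.56]
shift [-1.3  0.1  0.4] turn [ 0.0008 -0.0024 -0.0014]
```

Gripped at 0.152, about 13 mm. I'll lift slowly and check force, moment and slip.

```bash
python3 -m jog '[[[0,0,-3],[0,0,0],0],[[0,0,-8],[0,0,0],0],[[0,0,-15],[0,0,0],0],[[0,0,-25],[0,0,0],0],[[0,0,-40],[0,0,0],0],[[0,0,-60],[0,0,0],0],[[0,0,-80],[0,0,0],0],[[0,0,-100],[0,0,0],0],[[0,0,-120],[0,0,0],0],[[0,0,-140],[0,0,0],0],[[0,0,-160],[0,0,0],0],[[0,0,-160],[0,0,0],0],[[0,0,-160],[0,0,0],0]]'
python3 - <<'E'
from h import *
todo([.5642,.1757,.2],6.3)
p,d=snap('side','side4'); crop(p,190,130,350,270,'s4',5)
E
```

```text
time_s: 9.68
eef_pos: [0.5659, 0.176, 0.1988]
eef_rot: [0.0, 0.999, 0.054, 0.003]
wrist_force: [0.1, 0.2, -6.4]
opening: 0.148
t 9.68 pos [0.5659 0.176  0.1988] yaw 6.21 op 0.148 F [ 0.1  0.2 -6.4] T [ 0.02  0.04 -0.01] q [ 0.1   0.26  1.61 -0.    1.27  1.56]
shift [-1.7  0.1 -1.2] turn [ 0.001  -0.0057 -0.0015]
```

View pics/s4.png

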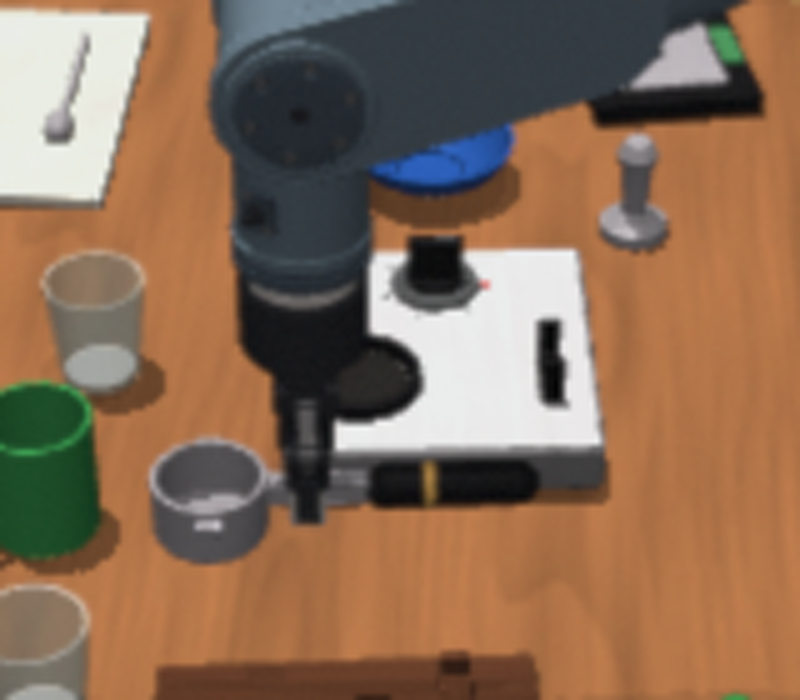

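Held level: 6.4 N is about 0.65 kg, and the moment is almost nil. I'll refine the stand yaw before carrying it over.

```bash
python3 - <<'E'
from h import *
z=np.load('pics/top0.npz');p,d=z['p'],z['d'];C=cloud('top',d)
hsv=cv2.cvtColor(p,cv2.COLOR_RGB2HSV)
m=((hsv[...,1]<60)&(hsv[...,2]>120));m[:, :295]=0;m[:,400:]=0;m[:150]=0;m[255:]=0
cs,_=cv2.findContours(m.astype(np.uint8),cv2.RETR_EXTERNAL,cv2.CHAIN_APPROX_NONE);c=max(cs,key=cv2.contourArea)[:,0]
W=np.array([onz('top',*q,.045)[:2] for q in c])
y0=np.radians(4.3);c0=np.array([.504,-.1836])
for it in range(4):
    Rm=np.array([[np.cos(y0),-np.sin(y0)],[np.sin(y0),np.cos(y0)]]);L=(W-c0)@Rm
    res=[]
    for ax,s,hf in((0,1,.115),(0,-1,.115),(1,1,.125),(1,-1,.125)):
        k=(abs(L[:,ax]*s-hf)<.008)&(abs(L[:,1-ax])<.09)
        f=np.polyfit(L[k,1-ax],L[k,ax],1);res.append((f,k.sum()))
    a=[-np.degrees(np.arctan(res[i][0][0])) for i in(0,1)]+[np.degrees(np.arctan(res[i][0][0])) for i in(2,3)]
    off=np.array([(res[0][0][1]+res[1][0][1])/2,(res[2][0][1]+res[3][0][1])/2])
    y0+=np.radians(np.mean(a));c0=c0+Rm@off
print(np.degrees(y0),c0,np.round(a,2),[ (r[0][1].round(4),r[1]) for r in res])
Rm=np.array([[np.cos(y0),-np.sin(y0)],[np.sin(y0),np.cos(y0)]])
for q in((.06,.045),(-.08,.045),(0,-.075)): print(c0+Rm@q)
todo([.5016,-.1383,.1204],4.5)
todo([.5016,-.1383,.2],4.5)
E
```

```text
4.821199609226286 [ 0.50449047 -0.18398111] [-0.02 -0.    0.06 -0.04] [(np.float64(0.1123), np.int64(61)), (np.float64(-0.1123), np.int64(61)), (np.float64(0.1223), np.int64(61)), (np.float64(-0.1223), np.int64(61))]
[ 0.56049608 -0.13409753]
[ 0.42099143 -0.14586405]
[ 0.51079396 -0.25871575]
t 9.73 pos [0.5647 0.1759 0.1971] yaw 6.22 op 0.152 F [-0.4  0.4 -6. ] T [ 0.07  0.   -0.01] q [ 0.1   0.26  1.61 -0.    1.27  1.56]
shift [-97.  305.5  76.7] turn [ 0.0009 -0.0023  0.0299]
t 9.73 pos [0.5647 0.1759 0.1971] yaw 6.22 op 0.152 F [-0.4  0.4 -6. ] T [ 0.07  0.   -0.01] q [ 0.1   0.26  1.61 -0.    1.27  1.56]
shift [-96.8 305.5  -2.9] turn [ 0.0009 -0.0023  0.0299]
```

```bash
python3 -m jog '[[[-4,12,0],[0,0,0.025],0],[[-12,38,0],[0,0,0.025],0],[[-21,68,0],[0,0,0.025],0],[[-31,98,0],[0,0,0.025],0],[[-40,128,0],[0,0,0.025],0],[[-50,158,0],[0,0,0.025],0],[[-59,188,0],[0,0,0.025],0],[[-69,218,0],[0,0,0.025],0],[[-78,248,0],[0,0,0.025],0],[[-87,276,0],[0,0,0.025],0],[[-93,296,0],[0,0,0.025],0],[[-96,306,0],[0,0,0.025],0],[[-96,306,10],[0,0,0.025],0],[[-96,306,25],[0,0,0.025],0],[[-96,306,40],[0,0,0.025],0],[[-96,306,52],[0,0,0.025],0],[[-96,306,60],[0,0,0.025],0],[[-96,306,60],[0,0,0.025],0],[[-96,306,60],[0,0,0.025],0]]'
python3 - <<'E'
from h import *
todo([.502,-.1389,.1204],4.8)
p,d=snap('side','side5'); crop(p,220,120,340,230,'s5',6)
p,d=snap('top','top5'); crop(p,270,140,410,250,'t5',5)
E
```

```text
time_s: 11.32
eef_pos: [0.5023, -0.1381, 0.1365]
eef_rot: [-0.0, 0.999, 0.042, 0.001]
wrist_force: [0.2, -0.2, -5.2]
opening: 0.149
t 11.32 pos [ 0.5023 -0.1381  0.1365] yaw 4.81 op 0.149 F [ 0.2 -0.2 -5.2] T [ 0.   -0.01  0.04] q [-0.5   0.19  1.84  0.    1.12  0.99]
shift [-0.4  0.8 16.1] turn [-0.0001 -0.001   0.0002]
```

View pics/s5.png

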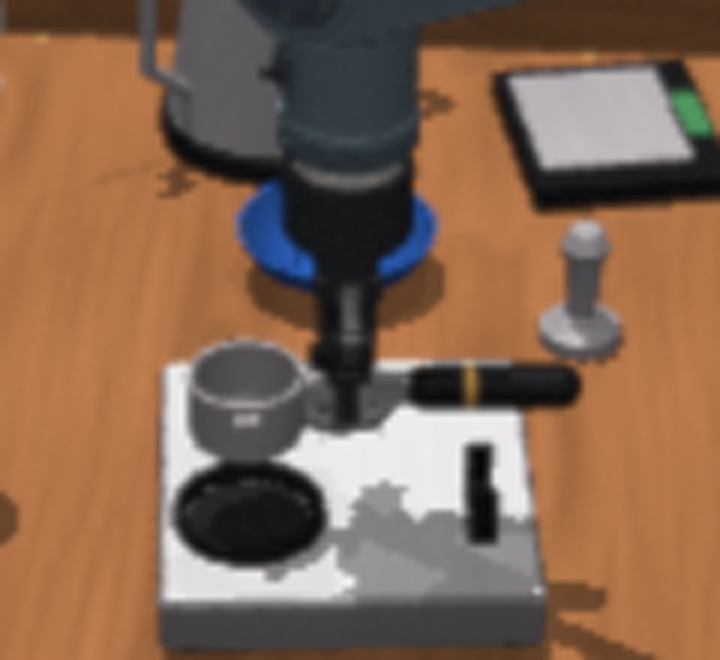

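View pics/t5.png

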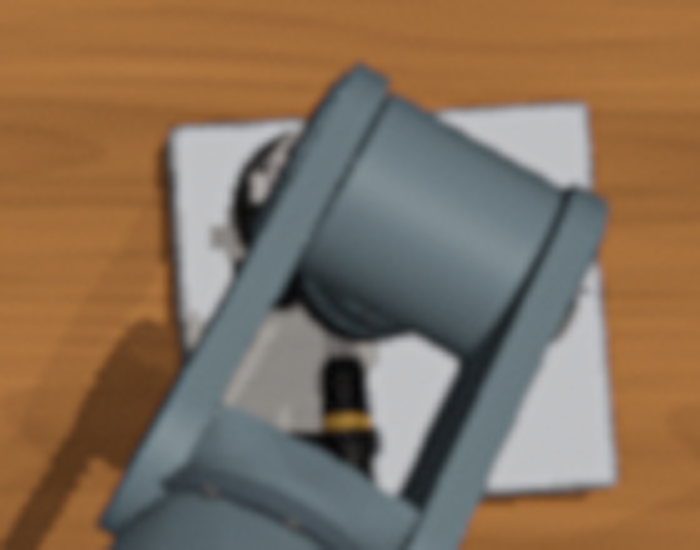

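The portafilter sits over the seat and notch and is level, but 16 mm too high. I'll lower it and check the cup in the side view.

```bash
python3 -m jog '[[[0,0,5],[0,0,0],0],[[0,1,11],[0,0,0],0],[[0,1,16],[0,0,0],0],[[0,1,16],[0,0,0],0],[[0,1,16],[0,0,0],0],[[0,1,16],[0,0,0],0],[[0,1,16],[0,0,0],0]]'
python3 - <<'E'
from h import *
todo([.502,-.1389,.1204],4.8)
p,d=snap('side','side6'); crop(p,240,165,330,220,'s6',8)
P,D=snap('top','top6')
C=cloud('side',d);hsv=cv2.cvtColor(p,cv2.COLOR_RGB2HSV)
sub=C[170:215,240:325].reshape(-1,3)
# cup rim points: highest band near the seat
k=(np.linalg.norm(sub[:,:2]-[.5604,-.134],axis=1)<.045)&(sub[:,2]>.1)&(sub[:,2]<.16)
Q=sub[k];print('cup pts',len(Q),'z pct',np.percentile(Q[:,2],[2,50,95,99]).round(4))
r=Q[Q[:,2]>np.percentile(Q[:,2],99)-.006]
A=np.c_[2*r[:,:2],np.ones(len(r))];s=np.linalg.lstsq(A,(r[:,:2]**2).sum(1),rcond=None)[0];print('rim centre',s[:2],'r',np.sqrt(s[2]+s[:2]@s[:2]),len(r))
# handle: yaw & tilt
hk=((hsv[170:215,240:325,2]<80).reshape(-1))&(sub[:,2]>.1)&(sub[:,2]<.16)&(sub[:,0]<.46)
H=sub[hk];print('handle',len(H),H.mean(0))
for a in np.arange(.36,.46,.02):
    j=abs(H[:,0]-a)<.01
    if j.sum()>3: print(a.round(2),H[j].max(0).round(4),H[j].min(0).round(4))
b=[(n,proj('side',q).round(1)) for n,q in (('rim',[.5604,-.134,.137]),('bottom',[.5604,-.134,.095]),('hend',[.5604-.198*.9965,-.134-.198*.084,.125]))];print(b)
E
```

```text
time_s: 12.0
eef_pos: [0.5035, -0.1399, 0.122]
eef_rot: [0.001, 0.999, 0.042, 0.002]
wrist_force: [-0.3, -0.2, -5.2]
opening: 0.15
t 12.0 pos [ 0.5035 -0.1399  0.122 ] yaw 4.8 op 0.15 F [-0.3 -0.2 -5.2] T [0.03 0.01 0.01] q [-0.5   0.21  1.84  0.    1.08  0.99]
shift [-1.4 -1.1  1.6] turn [ 0.0017 -0.0037 -0.0001]
cup pts 366 z pct [0.102  0.1262 0.142  0.1448]
rim centre [ 0.56082556 -0.13216104] r 0.03317629904373174 50
handle 162 [ 0.41284999 -0.13920012  0.13578141]
0.36 [ 0.3692 -0.1457  0.139 ] [ 0.3686 -0.1494  0.1268]
0.38 [ 0.39   -0.1313  0.1451] [ 0.3723 -0.1533  0.1231]
0.4 [ 0.4082 -0.127   0.1452] [ 0.39   -0.1555  0.1229]
0.42 [ 0.4257 -0.1301  0.1447] [ 0.411  -0.1502  0.1235]
0.44 [ 0.45   -0.1264  0.1454] [ 0.4356 -0.1503  0.1252]
0.46 [ 0.4575 -0.1267  0.1474] [ 0.4501 -0.1465  0.1261]
[('rim', array([[260.7, 186.1]])), ('bottom', array([[260.8, 195.7]])), ('hend', array([[316.5, 188.1]]))]
```

View pics/s6.png

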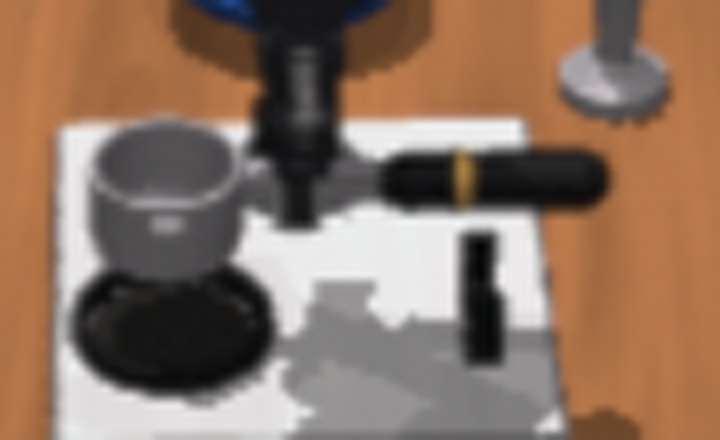

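```bash
python3 - <<'E'
from h import *
z=np.load('pics/side0.npz');C=cloud('side',z['d']);p=z['p'];hsv=cv2.cvtColor(p,cv2.COLOR_RGB2HSV)
print('stand top',np.median(C[205:215,275:290,2]), 'table',np.median(C[240:250,230:330,2]))
S=C[250:290,215:305].reshape(-1,3)
k=(np.linalg.norm(S[:,:2]-[.6238,.1823],axis=1)<.045)&(S[:,2]>.0)&(S[:,2]<.1)
Q=S[k];t=np.percentile(Q[:,2],[2,50,95,99]);print(t)
r=Q[Q[:,2]>t[3]-.006];A=np.c_[2*r[:,:2],np.ones(len(r))];s=np.linalg.lstsq(A,(r[:,:2]**2).sum(1),rcond=None)[0];print('rim',s[:2],np.sqrt(s[2]+s[:2]@s[:2]))
hk=((hsv[250:290,215:305,2]<80).reshape(-1))&(S[:,2]>.03)&(S[:,2]<.1)&(S[:,0]<.525)&(S[:,0]>.42)
H=S[hk]
for a in np.arange(.42,.53,.02):
    j=abs(H[:,0]-a)<.01
    if j.sum()>3: print(a.round(2),H[j].max(0).round(4),H[j].min(0).round(4))
z=np.load('pics/side6.npz');C=cloud('side',z['d']);hsv=cv2.cvtColor(z['p'],cv2.COLOR_RGB2HSV)
print('stand',np.median(C[205:215,275:285,2]),np.median(C[205:215,275:290,:2],axis=(0,1)))
# ring centre in side image
m=(hsv[...,2]<70);k=np.zeros(m.shape,np.uint8);k[195:216,247:276]=m[195:216,247:276]
z0=np.load('pics/side0.npz');m=(cv2.cvtColor(z0['p'],cv2.COLOR_RGB2HSV)[...,2]<70);k=np.zeros(m.shape,np.uint8);k[195:216,245:278]=m[195:216,245:278]
v,u=np.nonzero(k);print('ring side',u.mean(),v.mean(),(u.min()+u.max())/2,(v.min()+v.max())/2,onz('side',(u.min()+u.max())/2,(v.min()+v.max())/2,.055))
# top view visible cup/handle parts
z=np.load('pics/top6.npz');crop(z['p'],270,140,410,250,'t6',5)
E
```

```text
stand top 0.047930357050939176 table 0.002331559561956742
[0.01011873 0.03116757 0.05654725 0.05993584]
rim [0.62351385 0.18520179] 0.03319202566694049
0.44 [0.4498 0.1807 0.0618] [0.4302 0.1556 0.0351]
0.46 [0.4691 0.2002 0.0618] [0.45   0.153  0.0311]
0.48 [0.4875 0.1991 0.0632] [0.4705 0.1438 0.0301]
0.5 [0.5098 0.1884 0.0603] [0.4901 0.166  0.0331]
0.52 [0.5247 0.1902 0.0614] [0.5104 0.1611 0.0394]
stand 0.04708368343179836 [ 0.48345102 -0.12066336]
ring side 261.29003021148037 205.10876132930514 261.0 205.0 [ 0.56004728 -0.13175514  0.055     ]
```

View pics/t6.png

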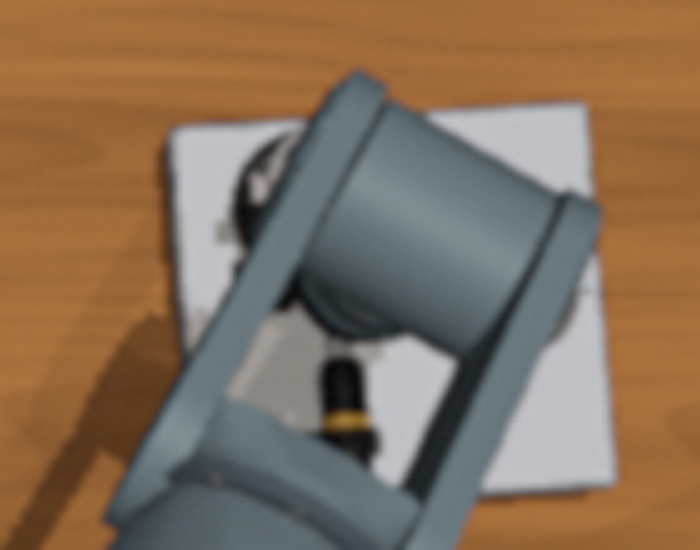

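Against the rest pose, the rim rose 85 mm, so the underside is about 52 mm above the stand. The handle rose about the same, so it is level to within 1°. In the side view the rim (0.561,-0.132) matches the ring (0.560,-0.132). Last check is the bystanders and any drift.

```bash
python3 -m jog '[[[0,0,0],[0,0,0],0],[[0,0,1],[0,0,0],0],[[0,0,1],[0,0,0],0],[[0,0,1],[0,0,0],0],[[0,0,1],[0,0,0],0],[[0,0,1],[0,0,0],0]]'
python3 - <<'E'
from h import *
todo([.502,-.1389,.1204],4.8)
p,d=snap('top','top7');q=np.load('pics/top0.npz')['p']
ph,_=snap('side','side7');s0=np.load('pics/side0.npz')['p']
def c(im,box,f):
    x0,y0,x1,y1=box;m=f(im[y0:y1,x0:x1].astype(int));v,u=np.nonzero(m);return len(u),round(u.mean()+x0,2),round(v.mean()+y0,2)
blue=lambda i:i[...,2]-i[...,0]>60
green=lambda i:(i[...,1]-i[...,0]>40)
for n,b,f in(('tray1',(95,190,165,255),blue),('tray2',(415,165,480,230),blue),('mug',(270,85,315,130),green),('greenpf',(150,255,245,315),green)): print(n,c(q,b,f),c(p,b,f))
for n,b in(('g1',(208,98,245,135)),('g2',(335,95,372,133)),('g3',(113,155,152,190)),('tamper',(408,238,436,268))):
    x0,y0,x1,y1=b;print(n,np.abs(q[y0:y1,x0:x1].astype(int)-p[y0:y1,x0:x1]).mean().round(2))
for n,b in(('g1s',(183,245,212,282)),('g2s',(195,178,222,210)),('tampers',(305,153,328,182))):
    x0,y0,x1,y1=b;print(n,np.abs(s0[y0:y1,x0:x1].astype(int)-ph[y0:y1,x0:x1]).mean().round(2))
cv2.imwrite('pics/top7.png',cv2.cvtColor(p,cv2.COLOR_RGB2BGR))
E
```

```text
time_s: 12.6
eef_pos: [0.5035, -0.1398, 0.1211]
eef_rot: [0.001, 0.999, 0.042, 0.002]
wrist_force: [0.4, -0.1, -5.8]
opening: 0.148
t 12.6 pos [ 0.5035 -0.1398  0.1211] yaw 4.8 op 0.148 F [ 0.4 -0.1 -5.8] T [-0.06 -0.03 -0.  ] q [-0.5   0.21  1.84  0.    1.08  0.99]
shift [-1.5 -1.1  0.7] turn [ 0.0018 -0.0038  0.    ]
tray1 (1632, np.float64(128.84), np.float64(223.21)) (1637, np.float64(128.87), np.float64(223.2))
tray2 (1637, np.float64(447.34), np.float64(196.45)) (1640, np.float64(447.36), np.float64(196.46))
mug (508, np.float64(292.83), np.float64(106.92)) (510, np.float64(292.87), np.float64(106.95))
greenpf (783, np.float64(187.69), np.float64(288.94)) (773, np.float64(187.48), np.float64(289.05))
g1 1.19
g2 1.17
g3 1.22
tamper 3.35
g1s 4.66
g2s 4.58
tampers 6.45
```

View pics/top7.png

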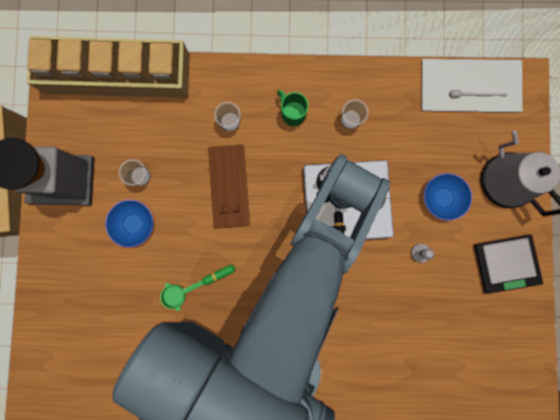

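The picture shows the portafilter over the stand (about (335,200)), the rest empty at (229,186), and the glasses, mug, bowls and tamper where they began. Handing in.

```bash
python3 -c "
from bench import *
print(hand_in())"
```

```text
the job is handed in; nothing more can be done
None
```

I turned the dial anticlockwise by about 63° to its end stop. Then I lifted the portafilter by its neck and handed in while holding it over the stand, at 12.7 s.

- **Dial:** at the stop the moment reached −1.3 N·m. After release, the top view showed the pointer at the red dot and the bar within about 0.1° of the stand's axis.
- **Height and level:** the basket's underside is about 51 mm above the stand. The tool is tilted under 0.3°, and the side view puts the portafilter level to within about 1°.
- **Position:** the cup is within about 2 mm of the seat centre. The handle is in line with the notch, at a yaw of 4.8° against the stand's 4.8°.
- **Grip:** the wrist carries only about 6 N, which is the portafilter's weight, and almost no moment. So it touches nothing but the gripper.
- **Bystanders:** bowls, mug and the green look-alike are within 0.25 px of where they started. The glass and tamper patches in the pictures changed only slightly, the tamper's most, and all look in place.
- **Disagreements:** the side camera reads heights 2–5 mm high, so I judged the height by its rise from the rest, which agrees with the arm's readings. In the top view the arm hides part of the basket, so the fit over the seat rests on the side view and the arm's pose.

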